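Part the nested display plates and slide each into its size row

TASK

Three jewellery display plates lie nested flat inside one another on the white board. Draw them apart one at a time, smallest first and then the middle one, by pressing lightly on top and sliding each out through the open mouth while those around it stay where they are; then have every plate squarely within the bare front part of the marked row that already holds a plate of its size. Slide them on the board, which stands on soft feet and must not be pressed down hard, never lift them off it, and leave the vase, bangle, phone stand and travel cup alone.

Things in the scene. Friction and masses are not known exactly. Their poses are not given: they have to be found in the camera images.
- small: loose teal square plate, 50 x 50 mm, 15 mm thick, solid, about 90 g. Origin: centre of its underside; x points away from the mouth, z up. Starts inside the medium plate, closed in on three sides with 2.5 mm play; only its top can be reached there. Fingertips pressed on top with 6 to 14 N carry a plate along (they hold better than the slick board); 30 N is too much.
- medium: loose pink horseshoe plate, 83 (y) x 80 (x) mm, 12 mm thick, about 110 g. Origin: centre of that outline, on the underside. Its mouth, 55 mm wide, opens to its -x between two 14 mm wide arms; the closing bar at +x spans x from 12 to 40 mm and the full 83 mm in y: press there. Starts inside the large plate with 2.5 mm play; must go 83 mm along -x to be clear.
- large: loose dark wooden horseshoe plate, 112 (y) x 107 (x) mm, 9 mm thick, about 160 g; two fingertips well apart on its bar turn it best. Origin: centre of that outline, on the underside. Its mouth, 88 mm wide, opens to its -x (towards the robot within 0.25 rad) between two 12 mm wide arms; the closing bar at +x spans x from 29.5 to 53.5 mm.
- row_small: fixed grey strip with dark edge lines, painted flat on the board (nothing to bump into), 74 mm wide. Origin: centre of the bare place, on the board's top; x runs along the strip away from the robot. Bare for x from -85 to +75 mm; there the row's fixed teal plate begins, same as the loose one.
- row_medium: the same for medium plates: strip 107 mm wide, bare for x from -85 to +75 mm, where a fixed pink horseshoe plate begins; same axes. Rows and nest lie side by side in any order.
- row_large: the same for large plates: strip 136 mm wide, bare for x from -85 to +75 mm, where a fixed dark wooden horseshoe plate begins; same axes.
- board (a joint): how far (m) the slick white board is pressed down on its soft feet: 0 at rest, 1 mm for each 15 N; 2 mm (30 N) is too much. The board is 460 mm (x from 0.345 to 0.805) by 760 mm (y from -0.38 to 0.38), its top 6 mm up; the plates slide on it. A lane across its side nearer the robot, in front of the rows and the nest, (x from 0.36 to 0.48) is free of things.
- vase: empty green glass vase, 64 mm wide, 115 mm tall, off the board on its +y side. Origin: centre of its underside. Leave alone.
- bangle: pale wooden bangle lying flat, 76 mm across, 16 mm high, off the board on its +y side. Origin: centre of its underside. Leave alone.
- phone_stand: red phone stand, 90 x 75 mm, about 105 mm tall, off the board on its -y side. Origin: centre of its underside. Leave alone.
- travel_cup: aluminium travel cup with black screw lid, 74 mm wide, 122 mm tall, off the board on its -y side. Origin: centre of its underside. Leave alone.
Things that resemble listed ones, but are neither listed nor needed, are in the scene too. What is shaped like the medium but blue or orange is not meant.

How it is judged:
By the outcome, as a careful person would: the job done as asked, in the order asked, and still so for the second after the job is handed in, with the robot touching nothing.
It also fails if it takes over 72 s, if anything falls off the work surface, if the arm or the gripper's body presses on something with over 40 N, if the wrist force passes 120 N, or if a joint passes its speed limit or range.

ROBOT

A 6-joint arm with a two-finger parallel gripper is mounted at the origin on the work surface. World frame = base frame: x ahead of the robot, y to its left, z up, the work surface at z = 0. Lengths are in mm, angles in rad, forces in N, time in s.
With the tool pointing down it reaches from about 275 to 1000 mm from the base axis. Payload 8.4 kg.
Tool frame: the origin (TCP) lies midway between the tips of the shut fingers; the grasp point (between the pads) lies 19 mm behind it; z points along the fingers, y is the line along which they close (so a half turn about z gives the same grasp; the last joint's range is limited). The gripper opens to 85 mm and grips with 20 to 120 N. Pads are 22 mm wide; open, the fingers measure 114 mm over their backs; the gripper's body (76 mm by 85 mm) begins 54 mm behind the grasp point. The pads swing forward as they close: fully open they stand 13 mm farther back than shut.
Start: joints at [-1.262, 0.353, 1.633, -0, 1.155, -0.002], TCP at [191.136, -595.058, 200.581] pointing down, gripper open.
Joint ranges: [-2.63, 2.63], [-0.92, 2.1], [0.06, 2.66], [-1.3, 4.44], [0, 2.69], [-3.02, 3.02]. Speed limits (rad/s): [2.22, 2.22, 2.79, 3.14, 3.14, 3.14].

INTERFACE

Orientations are given as [roll, pitch, yaw] about the fixed x, y, z axes, in that order (R = Rz(yaw) Ry(pitch) Rx(roll)).
In Python, from rig import r gives the robot as it stands.
- The arm moves only by the tool servo_tool, never from a script. Its argument "deltas" is a list of rows, each an object of numbers: "x", "y", "z": the shift along the world's x, y, z in mm; "rx", "ry", "rz": the turn, a rotation vector about the world's x, y, z in rad; "gripper": the gripper's target within -1 to 1 (fully open at 1, half-way at 0, shut at -1). A call has 1 to 10 rows; each row is the pose to reach, as a shift and turn from the pose commanded when the call began; what a row does not reach only later rows make up. A row lasts 1/10 s, in which the tool goes at most 50 mm and 8.59 degrees, less where a joint would pass 70% of its speed; a pose out of reach is approached as far as the arm can. A call with a gripper value outside its range is refused whole. The fingers move at their own pace and stop on an object; "newtons" is the grip in N (left out, the last holds). Time passes only in rows, so rows that repeat a pose let the fingers close. It gives the time, the measured TCP pose, the force, the opening and the grip force at its end, in the units of the state.
- r.sense(): the state, without advancing time (a new reading comes with each control period).
- r.grab_frame(name): name is "side" or "top" or "wrist"; returns the picture (420x560x3 uint8, blue, green, red); there is no depth.
- r.camera_params(name): a dict with "mtx" (3x3 intrinsics, pixels), "eye" and "orientation" of the camera in the world. Camera axes: x right, y down, z forward; pixel columns grow to the right and rows downward; lengths in mm; the calibration is good to about 2 mm. A picture is of the moment at which its call begins: read the wrist's pose just before it. camera_params takes no time and is no camera call; for the wrist camera it gives the pose at the moment of the call.
- r.sign_off(): hands the job in; it is judged then, once.
Trained networks look in the newest picture that a camera, given by its name, has taken for a name from the list of things; names that differ only in an ending like _2 or _b are one class to them, and where a whole thing is asked for, a point or a joint stands for the part that bears it (a point fixed in the world has none). Each returns a list of dicts, best first, with "conf" (0 to 1); they miss things now and then, are a little off and sometimes report something else, mostly with a low value. They report only what shows in the picture. A call takes as long as a camera call. They do not tell look-alikes from the thing itself.
- r.recognise(name, camera): "box" ([left, top, width, height] in pixels, round what is visible of it).
The state is a dict: "clock": time; "qpos": joint angles; "qvel": joint speeds; "joint_efforts": joint torques, N m; "eef_pos": TCP position; "tcp_rot": TCP orientation; "contact_force": force on the tool from outside, world axes, zero at the start; "wrist_torque": the same for the moment, N m; "opening": opening from 0.0 (shut) to 1.0 (fully open); "grasp_force": force on a finger pad.
Only numpy, scipy, OpenCV 4.12 (cv2) and the standard library are available. Lean on these libraries where they do the work, as an engineer would, in place of code of your own. Each camera call takes 0.05 s, during which the arm holds its last target. There are 200 camera calls.

## Working session

There is one attempt and no reset: what is moved stays moved. The work goes in short steps, Python scripts to look and compute and a tool call to move; the robot and the scene stay as the last step left them, time stands still between calls to the robot, and variables do not carry over. Pictures are saved under pics/ and viewed, at most 10 in all, crops included, and the job is handed in when it is done.

Besides the shell and the picture viewer there is one more tool, called after "Call:" as name(argument=value, ...), one argument or row to a line, values as JSON. servo_tool: Moves the arm, as the interface text tells. Its arguments: {"type":"object","properties":{"deltas":{"type":"array","items":{"type":"object","properties":{"x":{"type":"number"},"y":{"type":"number"},"z":{"type":"number"},"rx":{"type":"number"},"ry":{"type":"number"},"rz":{"type":"number"},"gripper":{"type":"number"}}}},"newtons":{"type":"number"}},"required":["deltas"]}

```bash
mkdir -p pics; ls; python3 - <<'E'
from rig import r
import cv2,numpy as np
print(r.sense())
for c in ["top","side"]:
    im=r.grab_frame(c); cv2.imwrite(f"pics/{c}0.png",im)
    p=r.camera_params(c); print(c,p)
    for n in ["small","medium","large","row_small","row_medium","row_large"]:
        if c=="top": print(n,[(x["box"],round(x["conf"],2)) for x in r.recognise(n,c)])
E
```

```text
pics
{'clock': 0.0, 'qpos': array([-1.26241419e+00,  3.53660859e-01,  1.63415651e+00, -2.40451772e-05,
        1.15517965e+00, -2.39245060e-03]), 'qvel': array([-1.48259207e-03, -5.74307777e-04, -7.54072480e-05,  1.23504550e-03,
        9.40079402e-04,  1.26682285e-03]), 'joint_efforts': array([-1.60514264e-03, -6.05252767e+01, -3.42063868e+01,  2.18961586e-04,
        9.38079553e-03,  1.05249040e-05]), 'eef_pos': array([ 190.95950318, -594.56002409,  199.84419346]), 'tcp_rot': array([-3.14018824e+00,  1.86245629e-05,  3.10784325e-01]), 'contact_force': array([-0.00551857, -0.41257062, -0.12859392]), 'wrist_torque': array([0.04875867, 0.00624439, 0.01276862]), 'grasp_force': 0.0, 'opening': 1.001494822408569}
top {'mtx': array([[533.7039068 ,   0.        , 267.90715323],
       [  0.        , 533.7039068 , 214.72281446],
       [  0.        ,   0.        ,   1.        ]]), 'eye': array([ 315.79136039,   -3.70700387, 1563.615912  ]), 'orientation': array([-3.07059919,  0.00424928, -1.58587173])}
small [([288.0, 167.5, 21.1, 19.8], 0.55)]
medium [([284.3, 158.5, 30.4, 31.0], 0.95), ([350.9, 258.5, 33.6, 34.4], 0.89), ([148.7, 263.9, 28.9, 36.1], 0.69)]
large [([271.3, 146.2, 46.2, 41.2], 0.61)]
row_small [([172.9, 122.1, 32.0, 72.3], 0.66)]
row_medium [([219.2, 107.0, 39.3, 83.1], 0.78), ([323.1, 101.4, 54.4, 95.1], 0.24)]
row_large [([327.2, 101.8, 50.9, 94.2], 0.57)]
side {'mtx': array([[428.52031856,   0.        , 289.98201241],
       [  0.        , 428.52031856, 208.61278535],
       [  0.        ,   0.        ,   1.        ]]), 'eye': array([ 17.32018032, 644.90189967, 849.64020235]), 'orientation': array([-2.36485326,  0.01691278, -2.58732544])}
```

View pics/top0.png

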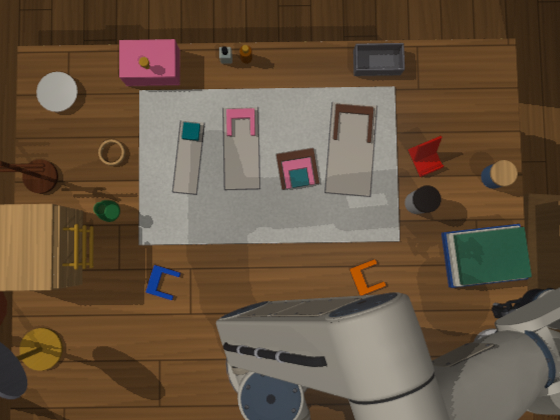

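The top view shows the nest at about px (297,170), between row_medium (240,150) and row_large (350,150), with row_small at (188,158). The blue (163,283) and orange (368,277) U shapes are look-alikes lying off the board. I'll rectify the board plane and enlarge it.

```bash
cat > h.py <<'E'
import cv2,numpy as np
from rig import r
from scipy.spatial.transform import Rotation as R
def rot(p): return R.from_euler('xyz',p["orientation"]).as_matrix()
def proj(p,P):
    c=(np.atleast_2d(P)-p["eye"])@rot(p); q=c@p["mtx"].T; return q[:,:2]/q[:,2:]
def unproj(p,uv,z):
    uv=np.atleast_2d(uv).astype(float); d=np.c_[uv,np.ones(len(uv))]@np.linalg.inv(p["mtx"]).T@rot(p).T
    return p["eye"]+d*((z-p["eye"][2])/d[:,2:])
def rect(im,p,z,x0,x1,y0,y1,s):
    "top-down: up=+x, left=+y; px/mm s; pixel (c,r)-> y=y1-c/s, x=x1-r/s"
    W=np.array([[x1,y1],[x1,y0],[x0,y0],[x0,y1]],float)
    src=proj(p,np.c_[W,np.full(4,z)]).astype(np.float32)
    dst=np.array([[(y1-b)*s,(x1-a)*s] for a,b in W],np.float32)
    return cv2.warpPerspective(im,cv2.getPerspectiveTransform(src,dst),(int((y1-y0)*s),int((x1-x0)*s)),flags=cv2.INTER_CUBIC)
E
python3 - <<'E'
from h import *
p=r.camera_params("top"); im=cv2.imread("pics/top0.png")
cv2.imwrite("pics/rect.png",rect(im,p,6,330,820,-395,395,1))
E
```

```text
(no output)
```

View pics/rect.png

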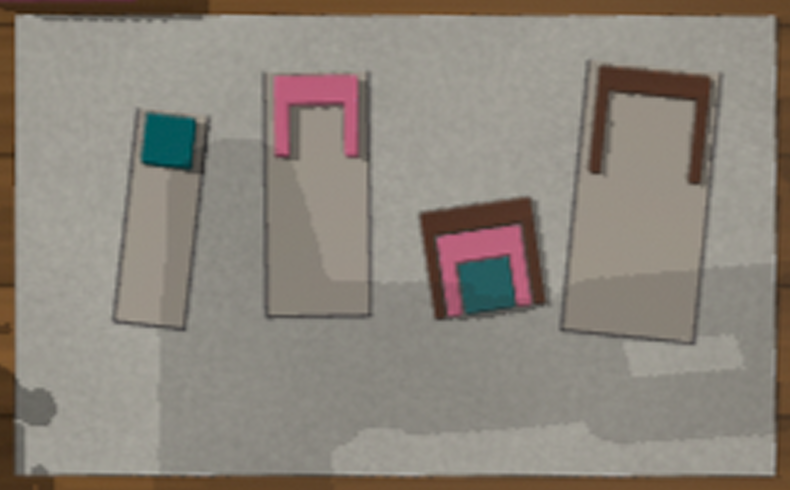

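Rectified view, with x=820−row and y=395−col. The board edges land on 15..775 / 15..475, which matches the given size.
- **Rows:** row_small is about (580,236, yaw −0.11), row_medium about (589,77, 0.01), row_large about (568,−241, −0.10).
- **Nest:** the large plate's centre is px (484,258), so about (561,−88) with yaw about 0.145. The small plate is px (486,285), so about (533,−91).
- **Look-alikes:** three U shapes could be the medium. They are the pink one in the nest (loose), the pink one at px (315,115) (fixed in its row), and the blue and orange ones off the board. The pink one in the nest, with the teal plate inside, is the one meant.

Now I'll approach and take a close look.

Call:
servo_tool(
  deltas=[
    {"x": 340,"y": 505,"z": 0,"rz": -0.166,"gripper": -1},
    {"x": 340,"y": 505,"z": 0,"rz": -0.166,"gripper": -1},
    {"x": 340,"y": 505,"z": 0,"rz": -0.166,"gripper": -1},
    {"x": 340,"y": 505,"z": 0,"rz": -0.166,"gripper": -1},
    {"x": 340,"y": 505,"z": 0,"rz": -0.166,"gripper": -1},
    {"x": 340,"y": 505,"z": 0,"rz": -0.166,"gripper": -1},
    {"x": 340,"y": 505,"z": 0,"rz": -0.166,"gripper": -1},
    {"x": 340,"y": 505,"z": 0,"rz": -0.166,"gripper": -1},
    {"x": 340,"y": 505,"z": 0,"rz": -0.166,"gripper": -1},
    {"x": 340,"y": 505,"z": 0,"rz": -0.166,"gripper": -1},
  ],
)

```text
invalid input
```

Call:
servo_tool(
  deltas=[
    {},
    {},
    {},
    {},
  ],
)

```text
invalid input
```

Call:
servo_tool(
  deltas=[
    {"x": 50,"y": 50,"z": 0,"rx": 0,"ry": 0,"rz": 0,"gripper": -1},
  ],
  newtons=40,
)

```text
clock: 0.5
eef_pos: [224.3, -562.6, 200.6]
tcp_rot: [3.139, 0.001, 0.307]
contact_force: [1.9, -0.7, 0.7]
opening: 0.856
grasp_force: 0.0
```

Call:
servo_tool(
  deltas=[
    {"x": 306,"y": 470,"z": 0,"rx": 0,"ry": 0,"rz": -0.166,"gripper": -1},
    {"x": 306,"y": 470,"z": 0,"rx": 0,"ry": 0,"rz": -0.166,"gripper": -1},
    {"x": 306,"y": 470,"z": 0,"rx": 0,"ry": 0,"rz": -0.166,"gripper": -1},
    {"x": 306,"y": 470,"z": 0,"rx": 0,"ry": 0,"rz": -0.166,"gripper": -1},
    {"x": 306,"y": 470,"z": 0,"rx": 0,"ry": 0,"rz": -0.166,"gripper": -1},
    {"x": 306,"y": 470,"z": 0,"rx": 0,"ry": 0,"rz": -0.166,"gripper": -1},
    {"x": 306,"y": 470,"z": 0,"rx": 0,"ry": 0,"rz": -0.166,"gripper": -1},
    {"x": 306,"y": 470,"z": 0,"rx": 0,"ry": 0,"rz": -0.166,"gripper": -1},
    {"x": 306,"y": 470,"z": 0,"rx": 0,"ry": 0,"rz": -0.166,"gripper": -1},
    {"x": 306,"y": 470,"z": 0,"rx": 0,"ry": 0,"rz": -0.166,"gripper": -1},
  ],
)

```text
clock: 1.5
eef_pos: [500.1, -139.0, 200.9]
tcp_rot: [3.141, -0.001, 0.145]
contact_force: [0.9, -0.3, -0.1]
opening: 0.002
grasp_force: 0.0
```

Call:
servo_tool(
  deltas=[
    {"x": 30,"y": 46,"z": 0,"rx": 0,"ry": 0,"rz": 0,"gripper": -1},
    {"x": 30,"y": 46,"z": 0,"rx": 0,"ry": 0,"rz": 0,"gripper": -1},
    {"x": 30,"y": 46,"z": -50,"rx": 0,"ry": 0,"rz": 0,"gripper": -1},
    {"x": 30,"y": 46,"z": -50,"rx": 0,"ry": 0,"rz": 0,"gripper": -1},
    {"x": 30,"y": 46,"z": -50,"rx": 0,"ry": 0,"rz": 0,"gripper": -1},
  ],
)

```text
clock: 2.0
eef_pos: [528.2, -95.2, 150.5]
tcp_rot: [-3.141, 0.002, 0.144]
contact_force: [-0.1, 0.3, -0.1]
opening: 0.002
grasp_force: 0.0
```

```bash
python3 - <<'E'
from h import *
p=r.camera_params("wrist"); im=r.grab_frame("wrist"); s=r.sense()
print(p,s["eef_pos"],s["contact_force"],proj(p,[[533,-90,21],[560,-88,15]]))
np.save("w1.npy",p,allow_pickle=True); cv2.imwrite("pics/w1.png",im)
cv2.imwrite("pics/w1r.png",rect(im,p,15,470,650,-190,10,4)[:600])
E
```

```text
{'mtx': array([[367.98766604,   0.        , 283.42915604],
       [  0.        , 367.98766604, 203.21588618],
       [  0.        ,   0.        ,   1.        ]]), 'eye': array([599.84896722, -84.52688894, 324.36310522]), 'orientation': array([ 2.85285620e+00,  1.05759999e-03, -1.42575891e+00])} [529.28878504 -95.48347907 151.62265717] [-0.11832959 -0.59210825  0.63821477] [[278.767804   176.83544474]
 [281.04443124 143.69152338]]
```

View pics/w1.png

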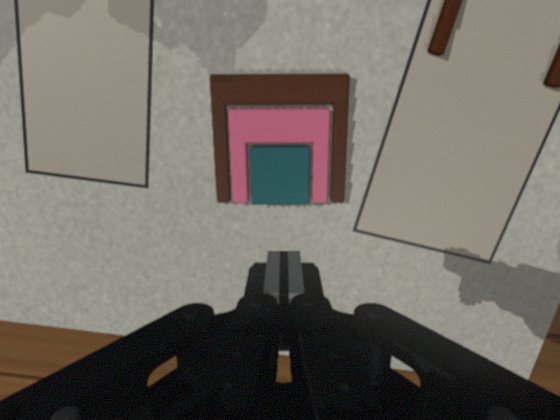

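The nest shows clearly. The large plate's top corners are at (211,74), (349,73), (346,203), (217,203); the medium's back edge is (228,108)–(330,106); the small plate is (249,145)–(311,205).

```bash
python3 - <<'E'
from h import *
p=np.load("w1.npy",allow_pickle=True).item(); im=cv2.imread("pics/w1.png")
hsv=cv2.cvtColor(im,cv2.COLOR_BGR2HSV)
def show(n,m,z):
    m=m.astype(np.uint8); m[:, :180]=0; m[:,360:]=0; m[:60]=0;m[215:]=0
    c=max(cv2.findContours(m,0,1)[0],key=cv2.contourArea).reshape(-1,2)
    w=unproj(p,c,z)[:,:2]
    b=cv2.minAreaRect(w.astype(np.float32)); print(n,b, "yaw",np.radians(b[2]))
H,S,V=hsv[...,0],hsv[...,1],hsv[...,2]
show("small",(H>80)&(H<100)&(S>100),21)
show("medium",(H>160)&(S>90)&(V>120)|((H>80)&(H<100)&(S>100)),18)
show("large",(S>60),15)
for q in [(211,74),(349,73),(346,203),(217,203)]: print(unproj(p,q,15)[0])
for q in [(26,170),(147,185),(152,5),(355,231),(490,262)]: print("row",unproj(p,q,6)[0])
E
```

```text
small ((534.6043701171875, -90.63627624511719), (47.157840728759766, 48.19575119018555), 8.327844619750977) yaw 0.14534830820914973
medium ((549.372802734375, -87.7714614868164), (79.06393432617188, 82.4803695678711), 8.395813941955566) yaw 0.14653459667196872
large ((561.6305541992188, -86.69651794433594), (106.87786102294922, 110.71661376953125), 8.569738388061523) yaw 0.1495701509062251
[606.48754078 -25.0844215   15.        ]
[ 623.05796499 -133.38479999   15.        ]
[ 517.01457704 -151.73169892   15.        ]
[500.63122308 -39.81071518  15.        ]
row [503.58891109 130.59128047   6.        ]
row [505.3755103   24.69536928   6.        ]
row [650.65295666  26.60916141   6.        ]
row [ 489.32415342 -167.09172377    6.        ]
row [ 477.10340499 -299.78192074    6.        ]
```

Call:
servo_tool(
  deltas=[
    {"x": 5,"y": 4,"z": -45,"rx": 0,"ry": 0,"rz": 0.002,"gripper": -1},
    {"x": 5,"y": 4,"z": -90,"rx": 0,"ry": 0,"rz": 0.002,"gripper": -1},
    {"x": 5,"y": 4,"z": -120,"rx": 0,"ry": 0,"rz": 0.002,"gripper": -1},
    {"x": 5,"y": 4,"z": -126,"rx": 0,"ry": 0,"rz": 0.002,"gripper": -1},
    {"x": 5,"y": 4,"z": -126,"rx": 0,"ry": 0,"rz": 0.002,"gripper": -1},
    {"x": 5,"y": 4,"z": -126,"rx": 0,"ry": 0,"rz": 0.002,"gripper": -1},
  ],
)

```text
clock: 2.65
eef_pos: [536.0, -91.5, 26.8]
tcp_rot: [3.141, -0.003, 0.146]
contact_force: [-0.5, 0.1, 0.5]
opening: 0.001
grasp_force: 0.0
```

Call:
servo_tool(
  deltas=[
    {"x": 0,"y": 0,"z": -3,"rx": 0,"ry": 0,"rz": 0,"gripper": -1},
    {"x": 0,"y": 0,"z": -4.5,"rx": 0,"ry": 0,"rz": 0,"gripper": -1},
    {"x": 0,"y": 0,"z": -5.5,"rx": 0,"ry": 0,"rz": 0,"gripper": -1},
    {"x": 0,"y": 0,"z": -5.5,"rx": 0,"ry": 0,"rz": 0,"gripper": -1},
    {"x": 0,"y": 0,"z": -5.5,"rx": 0,"ry": 0,"rz": 0,"gripper": -1},
  ],
)

```text
clock: 3.15
eef_pos: [534.2, -90.9, 19.2]
tcp_rot: [3.142, -0.0, 0.147]
contact_force: [-0.0, 0.2, -0.9]
opening: 0.001
grasp_force: 0.0
```

Call:
servo_tool(
  deltas=[
    {"x": 0,"y": 0,"z": -0.5,"rx": 0,"ry": 0,"rz": 0,"gripper": -1},
    {"x": 0,"y": 0,"z": -0.7,"rx": 0,"ry": 0,"rz": 0,"gripper": -1},
    {"x": 0,"y": 0,"z": -0.7,"rx": 0,"ry": 0,"rz": 0,"gripper": -1},
    {"x": 0,"y": 0,"z": -0.7,"rx": 0,"ry": 0,"rz": 0,"gripper": -1},
  ],
)

```text
clock: 3.55
eef_pos: [534.2, -90.9, 18.3]
tcp_rot: [-3.142, 0.0, 0.147]
contact_force: [0.0, 0.3, 0.1]
opening: -0.001
grasp_force: 0.0
```

Call:
servo_tool(
  deltas=[
    {"x": 0,"y": 0,"z": -0.4,"rx": 0,"ry": 0,"rz": 0,"gripper": -1},
    {"x": 0,"y": 0,"z": -0.8,"rx": 0,"ry": 0,"rz": 0,"gripper": -1},
    {"x": 0,"y": 0,"z": -0.8,"rx": 0,"ry": 0,"rz": 0,"gripper": -1},
  ],
)

```text
clock: 3.85
eef_pos: [534.1, -90.9, 17.5]
tcp_rot: [-3.142, 0.0, 0.147]
contact_force: [-0.2, -0.3, -0.1]
opening: 0.001
grasp_force: 0.0
```

Call:
servo_tool(
  deltas=[
    {"x": 0,"y": 0,"z": -0.4,"rx": 0,"ry": 0,"rz": 0,"gripper": -1},
    {"x": 0,"y": 0,"z": -0.8,"rx": 0,"ry": 0,"rz": 0,"gripper": -1},
    {"x": 0,"y": 0,"z": -0.8,"rx": 0,"ry": 0,"rz": 0,"gripper": -1},
  ],
)

```text
clock: 4.15
eef_pos: [534.1, -90.9, 16.7]
tcp_rot: [-3.142, 0.0, 0.147]
contact_force: [-0.2, -0.4, -0.2]
opening: 0.003
grasp_force: 0.0
```

```bash
python3 - <<'E'
from h import *
a=r.grab_frame("wrist"); b=r.grab_frame("side"); s=r.sense(); print(s["contact_force"],s["eef_pos"])
p=r.camera_params("side"); q=proj(p,[534,-91,20])[0].astype(int); print(q)
c=cv2.resize(b[q[1]-50:q[1]+50,q[0]-70:q[0]+70],None,fx=3,fy=3)
cv2.imwrite("pics/c1.png",np.hstack([a[:,140:420],cv2.resize(c,(420,420))]))
E
```

```text
[ 0.4933816  -0.63125352  0.08837337] [534.15190311 -90.91468002  16.75817658]
[276 188]
```

View pics/c1.png

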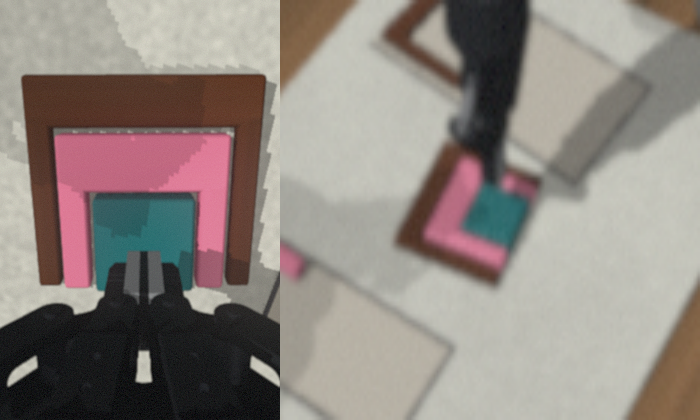

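The tips still look clear of the plate: there's a gap in the side view and no force. I'll keep going down in small steps.

Call:
servo_tool(
  deltas=[
    {"x": 0,"y": 0,"z": -0.6,"rx": 0,"ry": 0,"rz": 0,"gripper": -1},
    {"x": 0,"y": 0,"z": -1.2,"rx": 0,"ry": 0,"rz": 0,"gripper": -1},
    {"x": 0,"y": 0,"z": -1.2,"rx": 0,"ry": 0,"rz": 0,"gripper": -1},
  ],
)

```text
clock: 4.55
eef_pos: [534.1, -90.9, 15.5]
tcp_rot: [-3.142, 0.0, 0.147]
contact_force: [-0.1, -0.4, 0.4]
opening: -0.002
grasp_force: 0.0
```

Call:
servo_tool(
  deltas=[
    {"x": 0,"y": 0,"z": -0.6,"rx": 0,"ry": 0,"rz": 0,"gripper": -1},
    {"x": 0,"y": 0,"z": -1.2,"rx": 0,"ry": 0,"rz": 0,"gripper": -1},
    {"x": 0,"y": 0,"z": -1.2,"rx": 0,"ry": 0,"rz": 0,"gripper": -1},
  ],
)

```text
clock: 4.85
eef_pos: [534.1, -90.9, 14.3]
tcp_rot: [-3.142, 0.0, 0.147]
contact_force: [-0.0, 0.7, 0.6]
opening: -0.0
grasp_force: 0.0
```

Call:
servo_tool(
  deltas=[
    {"x": 0,"y": 0,"z": -0.6,"rx": 0,"ry": 0,"rz": 0,"gripper": -1},
    {"x": 0,"y": 0,"z": -1.2,"rx": 0,"ry": 0,"rz": 0,"gripper": -1},
    {"x": 0,"y": 0,"z": -1.2,"rx": 0,"ry": 0,"rz": 0,"gripper": -1},
  ],
)

```text
clock: 5.15
eef_pos: [534.1, -90.9, 13.1]
tcp_rot: [-3.142, 0.0, 0.147]
contact_force: [-0.4, -0.2, -0.4]
opening: 0.0
grasp_force: 0.0
```

Call:
servo_tool(
  deltas=[
    {"x": 0,"y": 0,"z": -0.6,"rx": 0,"ry": 0,"rz": 0,"gripper": -1},
    {"x": 0,"y": 0,"z": -1.2,"rx": 0,"ry": 0,"rz": 0,"gripper": -1},
    {"x": 0,"y": 0,"z": -1.2,"rx": 0,"ry": 0,"rz": 0,"gripper": -1},
  ],
)

```text
clock: 5.45
eef_pos: [534.1, -90.9, 11.9]
tcp_rot: [-3.142, 0.0, 0.147]
contact_force: [-0.4, 1.5, 0.2]
opening: -0.0
grasp_force: 0.0
```

```bash
python3 - <<'E'
from h import *
b=r.grab_frame("side"); s=r.sense(); a=r.grab_frame("wrist")
p=r.camera_params("side"); P=s["eef_pos"]; print(P,s["contact_force"])
print(proj(p,[P,P+[0,0,10],P+[0,0,20]]))
c=cv2.resize(b[145:215,236:316],None,fx=8,fy=8,interpolation=cv2.INTER_CUBIC)
q=proj(p,[P])[0]; cv2.circle(c,tuple(((q-[236,145])*8).astype(int)),4,(0,0,255),-1)
cv2.imwrite("pics/c2.png",c)
E
```

```text
[534.11999349 -90.89566879  11.9162497 ] [-0.05828427  0.82196096  0.38832013]
[[276.71751788 190.29597778]
 [276.58059298 187.7273651 ]
 [276.4420581  185.12855053]]
```

View pics/c2.png

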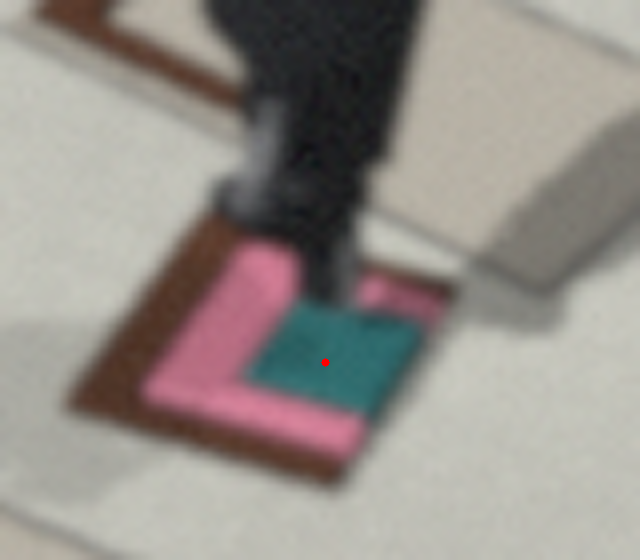

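The side crop shows the finger end at about (325,300). That is about 8 px above the projected TCP (325,362), so the tips still stand well clear of the plate, by roughly 15 mm. I'll carry on down.

Call:
servo_tool(
  deltas=[
    {"x": 0,"y": 0,"z": -2,"rx": 0,"ry": 0,"rz": 0,"gripper": -1},
    {"x": 0,"y": 0,"z": -4,"rx": 0,"ry": 0,"rz": 0,"gripper": -1},
    {"x": 0,"y": 0,"z": -4.5,"rx": 0,"ry": 0,"rz": 0,"gripper": -1},
    {"x": 0,"y": 0,"z": -4.5,"rx": 0,"ry": 0,"rz": 0,"gripper": -1},
  ],
)

```text
clock: 5.95
eef_pos: [534.0, -90.9, 7.3]
tcp_rot: [-3.141, 0.0, 0.147]
contact_force: [-0.3, -0.3, 1.2]
opening: 0.001
grasp_force: 0.0
```

Call:
servo_tool(
  deltas=[
    {"x": 0,"y": 0,"z": -0.6,"rx": 0,"ry": 0,"rz": 0,"gripper": -1},
    {"x": 0,"y": 0,"z": -1.2,"rx": 0,"ry": 0,"rz": 0,"gripper": -1},
    {"x": 0,"y": 0,"z": -1.2,"rx": 0,"ry": 0,"rz": 0,"gripper": -1},
  ],
)

```text
clock: 6.25
eef_pos: [534.2, -90.9, 6.3]
tcp_rot: [-3.142, 0.0, 0.147]
contact_force: [-0.4, 0.0, 0.1]
opening: -0.002
grasp_force: 0.0
```

Call:
servo_tool(
  deltas=[
    {"x": 0,"y": 0,"z": -0.6,"rx": 0,"ry": 0,"rz": 0,"gripper": -1},
    {"x": 0,"y": 0,"z": -1.2,"rx": 0,"ry": 0,"rz": 0,"gripper": -1},
    {"x": 0,"y": 0,"z": -1.2,"rx": 0,"ry": 0,"rz": 0,"gripper": -1},
  ],
)

```text
clock: 6.55
eef_pos: [534.2, -90.9, 5.0]
tcp_rot: [-3.142, 0.0, 0.147]
contact_force: [-0.5, -0.1, 0.8]
opening: -0.002
grasp_force: 0.0
```

Call:
servo_tool(
  deltas=[
    {"x": 0,"y": 0,"z": -0.6,"rx": 0,"ry": 0,"rz": 0,"gripper": -1},
    {"x": 0,"y": 0,"z": -1.2,"rx": 0,"ry": 0,"rz": 0,"gripper": -1},
    {"x": 0,"y": 0,"z": -1.2,"rx": 0,"ry": 0,"rz": 0,"gripper": -1},
  ],
)

```text
clock: 6.85
eef_pos: [534.1, -90.9, 3.8]
tcp_rot: [-3.142, 0.0, 0.147]
contact_force: [0.3, 0.5, 0.3]
opening: 0.0
grasp_force: 0.0
```

```bash
python3 - <<'E'
from h import *
b=r.grab_frame("side"); s=r.sense(); a=r.grab_frame("wrist"); print(s["eef_pos"],s["contact_force"],s["wrist_torque"])
pw=r.camera_params("wrist"); print(pw["eye"])
hsv=cv2.cvtColor(a,cv2.COLOR_BGR2HSV)
c=cv2.resize(b[145:215,236:316],(480,420),interpolation=cv2.INTER_CUBIC)
d=cv2.resize(a[190:320,205:365],(320,260),interpolation=cv2.INTER_CUBIC)
o=np.zeros((420,800,3),np.uint8); o[:,:480]=c; o[:260,480:]=d; cv2.imwrite("pics/c3.png",o)
E
```

```text
[534.11521645 -90.88711989   3.8365398 ] [-0.78026958 -0.07757095 -0.71209851] [ 0.03570614 -0.02526027  0.04446727]
[605.357614   -80.04997878 177.94472406]
```

View pics/c3.png

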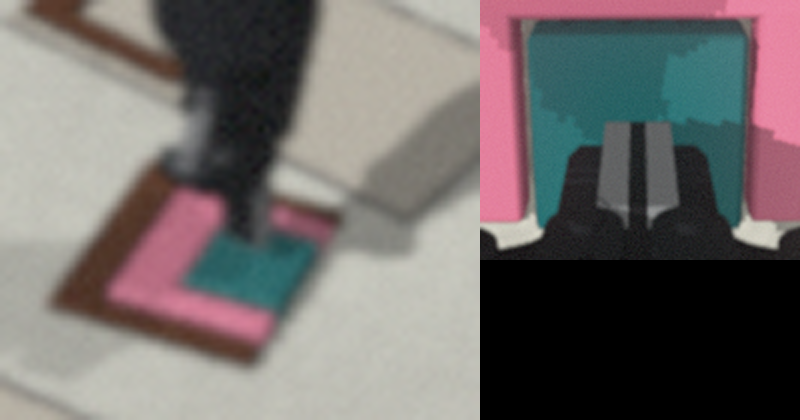

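Call:
servo_tool(
  deltas=[
    {"x": 0,"y": 0,"z": -0.8,"rx": 0,"ry": 0,"rz": 0,"gripper": -1},
    {"x": 0,"y": 0,"z": -1.6,"rx": 0,"ry": 0,"rz": 0,"gripper": -1},
    {"x": 0,"y": 0,"z": -1.6,"rx": 0,"ry": 0,"rz": 0,"gripper": -1},
  ],
)

```text
clock: 7.25
eef_pos: [534.1, -90.9, 2.2]
tcp_rot: [-3.142, 0.0, 0.147]
contact_force: [0.3, 0.8, 0.6]
opening: 0.003
grasp_force: 0.0
```

Call:
servo_tool(
  deltas=[
    {"x": 0,"y": 0,"z": -0.8,"rx": 0,"ry": 0,"rz": 0,"gripper": -1},
    {"x": 0,"y": 0,"z": -1.6,"rx": 0,"ry": 0,"rz": 0,"gripper": -1},
    {"x": 0,"y": 0,"z": -1.6,"rx": 0,"ry": 0,"rz": 0,"gripper": -1},
  ],
)

```text
clock: 7.55
eef_pos: [534.1, -90.9, 0.6]
tcp_rot: [-3.142, 0.0, 0.147]
contact_force: [-0.8, 0.4, 0.8]
opening: -0.001
grasp_force: 0.0
```

Call:
servo_tool(
  deltas=[
    {"x": 0,"y": 0,"z": -0.8,"rx": 0,"ry": 0,"rz": 0,"gripper": -1},
    {"x": 0,"y": 0,"z": -1.6,"rx": 0,"ry": 0,"rz": 0,"gripper": -1},
    {"x": 0,"y": 0,"z": -1.6,"rx": 0,"ry": 0,"rz": 0,"gripper": -1},
  ],
)

```text
clock: 7.85
eef_pos: [534.1, -90.9, -1.0]
tcp_rot: [-3.142, 0.0, 0.147]
contact_force: [-0.4, -0.6, 0.4]
opening: 0.002
grasp_force: 0.0
```

Call:
servo_tool(
  deltas=[
    {"x": 0,"y": 0,"z": -0.8,"rx": 0,"ry": 0,"rz": 0,"gripper": -1},
    {"x": 0,"y": 0,"z": -1.6,"rx": 0,"ry": 0,"rz": 0,"gripper": -1},
    {"x": 0,"y": 0,"z": -1.6,"rx": 0,"ry": 0,"rz": 0,"gripper": -1},
  ],
)

```text
clock: 8.15
eef_pos: [534.1, -90.9, -2.6]
tcp_rot: [-3.142, 0.0, 0.147]
contact_force: [0.1, 0.1, -1.2]
opening: 0.002
grasp_force: 0.0
```

Call:
servo_tool(
  deltas=[
    {"x": 0,"y": 0,"z": -0.6,"rx": 0,"ry": 0,"rz": 0,"gripper": -1},
    {"x": 0,"y": 0,"z": -1.2,"rx": 0,"ry": 0,"rz": 0,"gripper": -1},
    {"x": 0,"y": 0,"z": -1.2,"rx": 0,"ry": 0,"rz": 0,"gripper": -1},
  ],
)

```text
clock: 8.45
eef_pos: [534.1, -90.9, -3.8]
tcp_rot: [-3.142, 0.0, 0.147]
contact_force: [-0.8, -0.3, 0.5]
opening: 0.002
grasp_force: 0.0
```

```bash
python3 - <<'E'
from h import *
p=r.camera_params("side")
for T in (22,26,30,34,38,42): print(T,proj(p,[[534+a,-91+b,T] for a in(-11,11) for b in (-8,8)]).round(1).tolist())
E
```

```text
22 [[281.4, 187.4], [278.4, 190.7], [274.9, 184.7], [271.9, 188.0]]
26 [[281.4, 186.4], [278.3, 189.7], [274.9, 183.7], [271.8, 187.0]]
30 [[281.3, 185.3], [278.3, 188.6], [274.8, 182.7], [271.7, 185.9]]
34 [[281.3, 184.3], [278.2, 187.6], [274.8, 181.6], [271.7, 184.9]]
38 [[281.2, 183.2], [278.1, 186.5], [274.7, 180.6], [271.6, 183.8]]
42 [[281.2, 182.2], [278.1, 185.5], [274.6, 179.5], [271.5, 182.8]]
```

Call:
servo_tool(
  deltas=[
    {"x": 0,"y": 0,"z": -0.6,"rx": 0,"ry": 0,"rz": 0,"gripper": -1},
    {"x": 0,"y": 0,"z": -1.2,"rx": 0,"ry": 0,"rz": 0,"gripper": -1},
    {"x": 0,"y": 0,"z": -1.2,"rx": 0,"ry": 0,"rz": 0,"gripper": -1},
  ],
)

```text
clock: 8.75
eef_pos: [534.1, -90.9, -5.0]
tcp_rot: [-3.142, 0.0, 0.147]
contact_force: [0.3, 0.3, -1.4]
opening: -0.004
grasp_force: 0.0
```

Call:
servo_tool(
  deltas=[
    {"x": 0,"y": 0,"z": -2,"rx": 0,"ry": 0,"rz": 0,"gripper": -1},
    {"x": 0,"y": 0,"z": -3.5,"rx": 0,"ry": 0,"rz": 0,"gripper": -1},
    {"x": 0,"y": 0,"z": -3.5,"rx": 0,"ry": 0,"rz": 0,"gripper": -1},
  ],
)

```text
clock: 9.05
eef_pos: [534.0, -90.9, -8.7]
tcp_rot: [-3.141, 0.0, 0.147]
contact_force: [0.4, 0.4, -0.1]
opening: -0.0
grasp_force: 0.0
```

Call:
servo_tool(
  deltas=[
    {"x": 0,"y": 0,"z": -0.8,"rx": 0,"ry": 0,"rz": 0,"gripper": -1},
    {"x": 0,"y": 0,"z": -1.6,"rx": 0,"ry": 0,"rz": 0,"gripper": -1},
    {"x": 0,"y": 0,"z": -1.6,"rx": 0,"ry": 0,"rz": 0,"gripper": -1},
  ],
)

```text
clock: 9.35
eef_pos: [534.2, -90.9, -9.9]
tcp_rot: [3.142, -0.0, 0.147]
contact_force: [-0.8, -0.1, 4.0]
opening: -0.003
grasp_force: 1.5
```

Contact at TCP z≈−10, with 4 N. I'll press slightly more, then slide out along the nest's −x.

Call:
servo_tool(
  deltas=[
    {"x": 0,"y": 0,"z": -0.4,"rx": 0,"ry": 0,"rz": 0,"gripper": -1},
    {"x": 0,"y": 0,"z": -0.4,"rx": 0,"ry": 0,"rz": 0,"gripper": -1},
    {"x": -3,"y": -0.4,"z": -0.4,"rx": 0,"ry": 0,"rz": 0,"gripper": -1},
    {"x": -8,"y": -1.2,"z": -0.4,"rx": 0,"ry": 0,"rz": 0,"gripper": -1},
    {"x": -12,"y": -1.8,"z": -0.4,"rx": 0,"ry": 0,"rz": 0,"gripper": -1},
    {"x": -12,"y": -1.8,"z": -0.4,"rx": 0,"ry": 0,"rz": 0,"gripper": -1},
  ],
)

```text
clock: 9.95
eef_pos: [521.6, -92.9, -10.1]
tcp_rot: [3.141, -0.0, 0.147]
contact_force: [-0.9, -1.6, 6.4]
opening: 0.002
grasp_force: 3.3
```

```bash
cat > chk.py <<'E'
from h import *
import sys
def boxes(show=None):
    "world rects seen by the wrist camera"
    p=r.camera_params("wrist"); im=r.grab_frame("wrist"); hsv=cv2.cvtColor(im,cv2.COLOR_BGR2HSV)
    H,S,V=[hsv[...,i].astype(int) for i in range(3)]
    for n,m,z in (("small",(H>80)&(H<100)&(S>100),21),("medium",((H>160)&(S>90)&(V>80)),18),("large",((H<15)&(S>90)&(V<130)),15)):
        for c in cv2.findContours(m.astype(np.uint8),0,1)[0]:
            if cv2.contourArea(c)<800: continue
            b=cv2.minAreaRect(unproj(p,c.reshape(-1,2),z)[:,:2].astype(np.float32))
            print(n,cv2.boundingRect(c),np.round(b[0],1),np.round(b[1],1),"yaw",round(np.radians(b[2]),3),round(np.radians(b[2])-np.pi/2,3))
    if show: cv2.imwrite(show,im)
if __name__=="__main__":
    s=r.sense(); print(s["clock"],s["eef_pos"].round(1),s["contact_force"].round(1)); boxes(sys.argv[1] if len(sys.argv)>1 else None)
E
python3 chk.py pics/k1.png
```

```text
9.95 [521.6 -92.9 -10.1] [-0.9 -1.6  6.4]
small (225, 210, 117, 102) [525.3 -92.1] [46.6 48.6] yaw 0.158 -1.413
medium (175, 108, 213, 184) [549.  -87.7] [78.8 82.3] yaw 0.15 -1.421
large (136, 36, 294, 252) [562.  -86.4] [104.4 110.1] yaw 0.147 -1.423
```

The small plate follows and the nest hasn't moved. Continuing out.

Call:
servo_tool(
  deltas=[
    {"x": -5,"y": -0.8,"z": -0.2,"rx": 0,"ry": 0,"rz": 0,"gripper": -1},
    {"x": -13,"y": -2,"z": -0.2,"rx": 0,"ry": 0,"rz": 0,"gripper": -1},
    {"x": -23,"y": -3.4,"z": -0.2,"rx": 0,"ry": 0,"rz": 0,"gripper": -1},
    {"x": -33,"y": -4.9,"z": -0.2,"rx": 0,"ry": 0,"rz": 0,"gripper": -1},
    {"x": -43,"y": -6.4,"z": -0.2,"rx": 0,"ry": 0,"rz": 0,"gripper": -1},
    {"x": -51,"y": -7.6,"z": -0.2,"rx": 0,"ry": 0,"rz": 0,"gripper": -1},
    {"x": -58,"y": -8.6,"z": -0.2,"rx": 0,"ry": 0,"rz": 0,"gripper": -1},
    {"x": -60,"y": -8.9,"z": -0.2,"rx": 0,"ry": 0,"rz": 0,"gripper": -1},
    {"x": -60,"y": -8.9,"z": -0.2,"rx": 0,"ry": 0,"rz": 0,"gripper": -1},
  ],
)

```text
clock: 10.9
eef_pos: [461.8, -101.8, -10.2]
tcp_rot: [3.141, -0.0, 0.147]
contact_force: [-0.5, -1.1, 8.1]
opening: 0.001
grasp_force: 3.9
```

```bash
python3 chk.py pics/k2.png
```

```text
10.9 [ 461.8 -101.8  -10.2] [-0.5 -1.1  8.1]
small (225, 210, 118, 102) [ 465.5 -101.1] [46.8 48.5] yaw 0.153 -1.418
medium (166, 0, 231, 158) [537.2 -89.6] [56.1 82.1] yaw 0.149 -1.422
large (390, 0, 45, 156) [ 544.9 -138.2] [56.4 12.5] yaw 0.147 -1.423
large (132, 0, 46, 157) [530.4 -41.8] [56.9 12.4] yaw 0.15 -1.421
```

The small plate is clear at (465,−101) and the nest hasn't moved. Next: across the lane, then to row_small.

Call:
servo_tool(
  deltas=[
    {"x": 0,"y": 6,"z": 0,"rx": 0,"ry": 0,"rz": 0,"gripper": -1},
    {"x": 0,"y": 18,"z": 0,"rx": 0,"ry": 0,"rz": 0,"gripper": -1},
    {"x": 0,"y": 36,"z": 0,"rx": 0,"ry": 0,"rz": 0,"gripper": -1},
    {"x": 0,"y": 56,"z": 0,"rx": 0,"ry": 0,"rz": 0,"gripper": -1},
    {"x": 0,"y": 76,"z": 0,"rx": 0,"ry": 0,"rz": 0,"gripper": -1},
    {"x": 0,"y": 96,"z": 0,"rx": 0,"ry": 0,"rz": 0,"gripper": -1},
    {"x": 0,"y": 114,"z": 0,"rx": 0,"ry": 0,"rz": 0,"gripper": -1},
    {"x": 0,"y": 126,"z": 0,"rx": 0,"ry": 0,"rz": 0,"gripper": -1},
    {"x": 0,"y": 132,"z": 0,"rx": 0,"ry": 0,"rz": 0,"gripper": -1},
    {"x": 0,"y": 132,"z": 0,"rx": 0,"ry": 0,"rz": 0,"gripper": -1},
  ],
)

```text
clock: 11.95
eef_pos: [462.2, 31.1, -10.3]
tcp_rot: [-3.141, -0.001, 0.148]
contact_force: [-0.1, 1.3, 8.1]
opening: 0.001
grasp_force: 4.0
```

```bash
python3 chk.py pics/k3.png
```

```text
11.95 [462.2  31.1 -10.3] [-0.1  1.3  8.1]
small (225, 209, 118, 103) [466.1  32. ] [47.2 48.5] yaw 0.155 -1.416
medium (490, 0, 70, 205) [541.9 -51.6] [75.6 18.6] yaw 0.147 -1.424
large (459, 0, 63, 203) [540.1 -37.3] [76.3 14.3] yaw 0.149 -1.422
```

Call:
servo_tool(
  deltas=[
    {"x": 4,"y": 8,"z": 0,"rx": 0,"ry": 0,"rz": -0.01,"gripper": -1},
    {"x": 13,"y": 24,"z": 0,"rx": 0,"ry": 0,"rz": -0.03,"gripper": -1},
    {"x": 26,"y": 46,"z": 0,"rx": 0,"ry": 0,"rz": -0.06,"gripper": -1},
    {"x": 40,"y": 72,"z": 0,"rx": 0,"ry": 0,"rz": -0.09,"gripper": -1},
    {"x": 55,"y": 98,"z": 0,"rx": 0,"ry": 0,"rz": -0.13,"gripper": -1},
    {"x": 70,"y": 124,"z": 0,"rx": 0,"ry": 0,"rz": -0.16,"gripper": -1},
    {"x": 84,"y": 150,"z": 0,"rx": 0,"ry": 0,"rz": -0.2,"gripper": -1},
    {"x": 96,"y": 172,"z": 0,"rx": 0,"ry": 0,"rz": -0.23,"gripper": -1},
    {"x": 105,"y": 188,"z": 0,"rx": 0,"ry": 0,"rz": -0.25,"gripper": -1},
    {"x": 110,"y": 197,"z": 0,"rx": 0,"ry": 0,"rz": -0.26,"gripper": -1},
  ],
)

```text
clock: 13.0
eef_pos: [572.8, 228.5, -10.2]
tcp_rot: [-3.141, -0.001, -0.113]
contact_force: [-0.2, -2.7, 8.3]
opening: -0.001
grasp_force: 4.2
```

Call:
servo_tool(
  deltas=[
    {"x": 4,"y": 7,"z": 0,"rx": 0,"ry": 0,"rz": 0,"gripper": -1},
    {"x": 4,"y": 8,"z": 0,"rx": 0,"ry": 0,"rz": 0,"gripper": -1},
    {"x": 4,"y": 8,"z": 0,"rx": 0,"ry": 0,"rz": 0,"gripper": -1},
  ],
)

```text
clock: 13.3
eef_pos: [576.8, 235.9, -10.1]
tcp_rot: [-3.141, -0.001, -0.113]
contact_force: [1.1, 1.8, 5.9]
opening: 0.003
grasp_force: 3.2
```

```bash
python3 chk.py pics/k4.png; python3 -c "
from h import *
p=r.camera_params('wrist');im=cv2.imread('pics/k4.png')
cv2.imwrite('pics/k4r.png',rect(im,p,6,500,700,150,330,3))"
```

```text
13.3 [576.8 235.9 -10.1] [1.1 1.8 5.9]
small (225, 210, 118, 102) [580.4 235.7] [48.5 46.8] yaw 1.466 -0.105
small (212, 0, 140, 85) [666.  226.7] [48.9 27.9] yaw 1.458 -0.113
```

View pics/k4r.png

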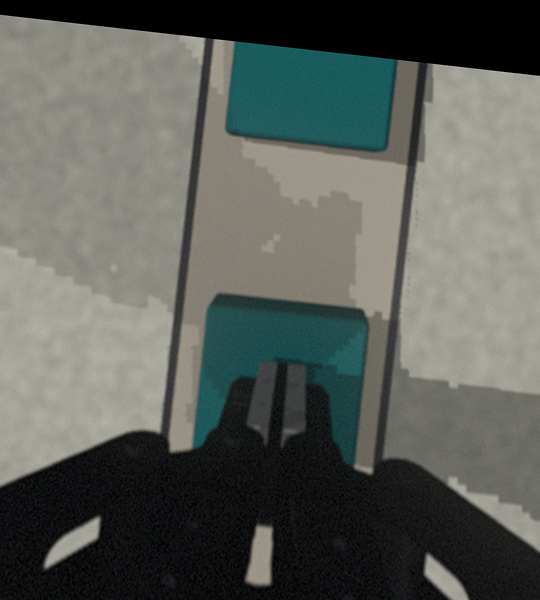

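The small plate lies at (580,236), yaw −0.107, centred in its strip with about 9 mm of strip each side (px 180–207 and 367–393). Now I'll lift and go to the medium's bar at about (575,−84).

Call:
servo_tool(
  deltas=[
    {"x": 0,"y": 0,"z": 20,"rx": 0,"ry": 0,"rz": 0,"gripper": -1},
    {"x": 0,"y": 0,"z": 50,"rx": 0,"ry": 0,"rz": 0,"gripper": -1},
    {"x": -2,"y": -40,"z": 50,"rx": 0,"ry": 0,"rz": 0.03,"gripper": -1},
    {"x": -2,"y": -90,"z": 50,"rx": 0,"ry": 0,"rz": 0.08,"gripper": -1},
    {"x": -2,"y": -140,"z": 50,"rx": 0,"ry": 0,"rz": 0.12,"gripper": -1},
    {"x": -2,"y": -190,"z": 50,"rx": 0,"ry": 0,"rz": 0.16,"gripper": -1},
    {"x": -2,"y": -240,"z": 50,"rx": 0,"ry": 0,"rz": 0.2,"gripper": -1},
    {"x": -2,"y": -285,"z": 50,"rx": 0,"ry": 0,"rz": 0.24,"gripper": -1},
    {"x": -2,"y": -320,"z": 50,"rx": 0,"ry": 0,"rz": 0.261,"gripper": -1},
    {"x": -2,"y": -320,"z": 50,"rx": 0,"ry": 0,"rz": 0.261,"gripper": -1},
  ],
)

```text
clock: 14.35
eef_pos: [573.2, -88.5, 39.0]
tcp_rot: [3.141, 0.001, 0.145]
contact_force: [-0.6, 0.1, 0.4]
opening: -0.0
grasp_force: 0.0
```

Call:
servo_tool(
  deltas=[
    {"x": 0,"y": 0,"z": -25,"rx": 0,"ry": 0,"rz": 0,"gripper": -1},
    {"x": 0,"y": 0,"z": -42,"rx": 0,"ry": 0,"rz": 0,"gripper": -1},
    {"x": 0,"y": 0,"z": -48,"rx": 0,"ry": 0,"rz": 0,"gripper": -1},
    {"x": 0,"y": 0,"z": -50,"rx": 0,"ry": 0,"rz": 0,"gripper": -1},
    {"x": 0,"y": 0,"z": -50,"rx": 0,"ry": 0,"rz": 0,"gripper": -1},
  ],
)

```text
clock: 14.85
eef_pos: [574.2, -84.2, -10.5]
tcp_rot: [-3.142, 0.0, 0.148]
contact_force: [1.0, -0.2, 0.4]
opening: -0.003
grasp_force: 0.0
```

```bash
python3 chk.py pics/k5.png
```

```text
14.85 [574.2 -84.2 -10.5] [ 1.  -0.2  0.4]
medium (187, 231, 194, 84) [571.1 -84.4] [40.1 82.5] yaw 0.149 -1.422
large (153, 173, 266, 142) [582.2 -83.4] [ 66.3 110.1] yaw 0.149 -1.422
```

Call:
servo_tool(
  deltas=[
    {"x": 0,"y": 0,"z": -1.5,"rx": 0,"ry": 0,"rz": 0,"gripper": -1},
    {"x": 0,"y": 0,"z": -2.6,"rx": 0,"ry": 0,"rz": 0,"gripper": -1},
    {"x": 0,"y": 0,"z": -2.8,"rx": 0,"ry": 0,"rz": 0,"gripper": -1},
    {"x": 0,"y": 0,"z": -2.8,"rx": 0,"ry": 0,"rz": 0,"gripper": -1},
  ],
)

```text
clock: 15.3
eef_pos: [574.6, -84.6, -12.9]
tcp_rot: [3.141, -0.001, 0.148]
contact_force: [-0.1, 0.8, 3.6]
opening: -0.002
grasp_force: 2.0
```

Call:
servo_tool(
  deltas=[
    {"x": 0,"y": 0,"z": -0.5,"rx": 0,"ry": 0,"rz": 0,"gripper": -1},
    {"x": 0,"y": 0,"z": -0.5,"rx": 0,"ry": 0,"rz": 0,"gripper": -1},
    {"x": -3,"y": -0.4,"z": -0.5,"rx": 0,"ry": 0,"rz": 0,"gripper": -1},
    {"x": -9,"y": -1.3,"z": -0.5,"rx": 0,"ry": 0,"rz": 0,"gripper": -1},
    {"x": -15,"y": -2.2,"z": -0.5,"rx": 0,"ry": 0,"rz": 0,"gripper": -1},
    {"x": -15,"y": -2.2,"z": -0.5,"rx": 0,"ry": 0,"rz": 0,"gripper": -1},
  ],
)

```text
clock: 15.9
eef_pos: [559.3, -87.1, -13.2]
tcp_rot: [3.141, -0.001, 0.148]
contact_force: [-1.8, -1.1, 7.3]
opening: 0.003
grasp_force: 3.9
```

```bash
python3 chk.py pics/k6.png
```

```text
15.9 [559.3 -87.1 -13.2] [-1.8 -1.1  7.3]
medium (185, 234, 196, 81) [556.9 -86.9] [37.9 82.4] yaw 0.148 -1.423
large (145, 138, 278, 178) [575.2 -84.4] [ 79.5 109.8] yaw 0.15 -1.421
```

Call:
servo_tool(
  deltas=[
    {"x": -5,"y": -0.7,"z": -0.1,"rx": 0,"ry": 0,"rz": 0,"gripper": -1},
    {"x": -13,"y": -1.9,"z": -0.1,"rx": 0,"ry": 0,"rz": 0,"gripper": -1},
    {"x": -23,"y": -3.4,"z": -0.1,"rx": 0,"ry": 0,"rz": 0,"gripper": -1},
    {"x": -34,"y": -5,"z": -0.1,"rx": 0,"ry": 0,"rz": 0,"gripper": -1},
    {"x": -45,"y": -6.7,"z": -0.1,"rx": 0,"ry": 0,"rz": 0,"gripper": -1},
    {"x": -56,"y": -8.3,"z": -0.1,"rx": 0,"ry": 0,"rz": 0,"gripper": -1},
    {"x": -66,"y": -9.8,"z": -0.1,"rx": 0,"ry": 0,"rz": 0,"gripper": -1},
    {"x": -74,"y": -11,"z": -0.1,"rx": 0,"ry": 0,"rz": 0,"gripper": -1},
    {"x": -78,"y": -11.6,"z": -0.1,"rx": 0,"ry": 0,"rz": 0,"gripper": -1},
    {"x": -78,"y": -11.6,"z": -0.1,"rx": 0,"ry": 0,"rz": 0,"gripper": -1},
  ],
)

```text
clock: 16.95
eef_pos: [481.6, -98.8, -13.3]
tcp_rot: [3.141, -0.001, 0.148]
contact_force: [-1.0, -1.7, 8.0]
opening: 0.002
grasp_force: 4.4
```

```bash
python3 chk.py pics/k7.png
```

```text
16.95 [481.6 -98.8 -13.3] [-1.  -1.7  8. ]
medium (187, 234, 194, 81) [479.2 -98.8] [37.9 81.4] yaw 0.148 -1.423
large (389, 0, 49, 205) [ 554.5 -136.8] [75.7 12.6] yaw 0.151 -1.42
large (129, 0, 49, 205) [540.1 -40.4] [75.6 12.5] yaw 0.15 -1.421
```

The medium is clear by about 7 mm and the large hasn't moved. I'll go back and left, turning, then up row_medium.

Call:
servo_tool(
  deltas=[
    {"x": -6,"y": 3,"z": 0,"rx": 0,"ry": 0,"rz": 0,"gripper": -1},
    {"x": -15,"y": 12,"z": 0,"rx": 0,"ry": 0,"rz": 0,"gripper": -1},
    {"x": -23,"y": 27,"z": 0,"rx": 0,"ry": 0,"rz": 0,"gripper": -1},
    {"x": -28,"y": 46,"z": 0,"rx": 0,"ry": 0,"rz": 0,"gripper": -1},
    {"x": -28,"y": 68,"z": 0,"rx": 0,"ry": 0,"rz": -0.02,"gripper": -1},
    {"x": -28,"y": 92,"z": 0,"rx": 0,"ry": 0,"rz": -0.05,"gripper": -1},
    {"x": -28,"y": 116,"z": 0,"rx": 0,"ry": 0,"rz": -0.08,"gripper": -1},
    {"x": -28,"y": 140,"z": 0,"rx": 0,"ry": 0,"rz": -0.11,"gripper": -1},
    {"x": -28,"y": 160,"z": 0,"rx": 0,"ry": 0,"rz": -0.13,"gripper": -1},
    {"x": -28,"y": 172,"z": 0,"rx": 0,"ry": 0,"rz": -0.134,"gripper": -1},
  ],
)

```text
clock: 18.0
eef_pos: [454.1, 74.8, -13.3]
tcp_rot: [-3.142, -0.002, 0.014]
contact_force: [-0.3, -2.0, 9.5]
opening: 0.0
grasp_force: 4.6
```

Call:
servo_tool(
  deltas=[
    {"x": 0,"y": 4,"z": 0,"rx": 0,"ry": 0,"rz": 0,"gripper": -1},
    {"x": 0,"y": 4,"z": 0,"rx": 0,"ry": 0,"rz": 0,"gripper": -1},
  ],
)

```text
clock: 18.2
eef_pos: [454.2, 78.5, -13.3]
tcp_rot: [-3.141, -0.002, 0.015]
contact_force: [0.6, 1.4, 8.9]
opening: 0.002
grasp_force: 4.5
```

```bash
python3 chk.py pics/k8.png
```

```text
18.2 [454.2  78.5 -13.3] [0.6 1.4 8.9]
medium (195, 200, 222, 122) [441.9  69.2] [62.5 81.7] yaw 0.427 -1.144
```

The medium pivoted under the single contact to yaw about 0.43. I'll lift, open the fingers part-way for a two-point hold, and measure again.

Call:
servo_tool(
  deltas=[
    {"x": 0,"y": 0,"z": 25,"rx": 0,"ry": 0,"rz": 0,"gripper": -1},
    {"x": -40,"y": 0,"z": 70,"rx": 0,"ry": 0,"rz": 0,"gripper": 0},
    {"x": -70,"y": 0,"z": 100,"rx": 0,"ry": 0,"rz": 0.1,"gripper": 0},
    {"x": -70,"y": 0,"z": 100,"rx": 0,"ry": 0,"rz": 0.2,"gripper": 0},
    {"x": -70,"y": 0,"z": 100,"rx": 0,"ry": 0,"rz": 0.3,"gripper": 0},
    {"x": -70,"y": 0,"z": 100,"rx": 0,"ry": 0,"rz": 0.4,"gripper": 0},
    {"x": -70,"y": 0,"z": 100,"rx": 0,"ry": 0,"rz": 0.4,"gripper": 0},
    {"x": -70,"y": 0,"z": 100,"rx": 0,"ry": 0,"rz": 0.4,"gripper": 0},
  ],
)

```text
clock: 19.05
eef_pos: [383.0, 77.5, 85.9]
tcp_rot: [-3.142, 0.0, 0.411]
contact_force: [0.9, 0.4, -0.3]
opening: 0.501
grasp_force: 0.0
```

```bash
python3 chk.py pics/k9.png
```

```text
19.05 [383.   77.5  85.9] [ 0.9  0.4 -0.3]
medium (268, 84, 130, 122) [431.5  64.6] [78.6 81.9] yaw 0.424 -1.147
large (169, 220, 176, 115) [316.5  67.7] [ 63.5 149.5] yaw 0.002 -1.569
large (518, 14, 42, 102) [530.2 -38.4] [59.  14.5] yaw 0.15 -1.421
```

View pics/k9.png

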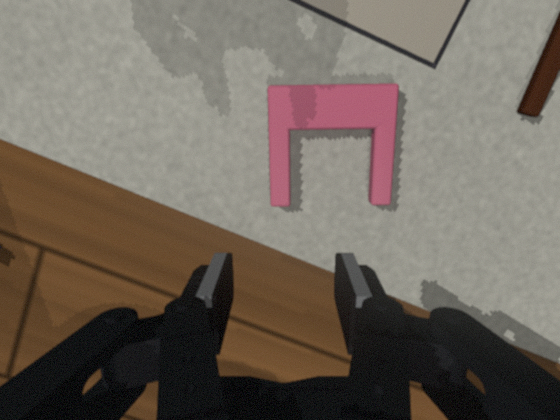

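The medium is fully in view: px (268..398, 84..206), centre (431.5,64.6), yaw 0.424, near the corner of row_medium. I'll press on the bar at (455,75) with the fingers about 41 mm apart.

Call:
servo_tool(
  deltas=[
    {"x": 40,"y": -1,"z": 0,"rx": 0,"ry": 0,"rz": 0.013,"gripper": 0},
    {"x": 72,"y": -2,"z": -30,"rx": 0,"ry": 0,"rz": 0.013,"gripper": 0},
    {"x": 72,"y": -2,"z": -70,"rx": 0,"ry": 0,"rz": 0.013,"gripper": 0},
    {"x": 72,"y": -2,"z": -92,"rx": 0,"ry": 0,"rz": 0.013,"gripper": 0},
    {"x": 72,"y": -2,"z": -98,"rx": 0,"ry": 0,"rz": 0.013,"gripper": 0},
    {"x": 72,"y": -2,"z": -99,"rx": 0,"ry": 0,"rz": 0.013,"gripper": 0},
    {"x": 72,"y": -2,"z": -99,"rx": 0,"ry": 0,"rz": 0.013,"gripper": 0},
  ],
)

```text
clock: 19.8
eef_pos: [455.7, 75.7, -12.3]
tcp_rot: [3.141, -0.001, 0.426]
contact_force: [0.1, 0.6, 0.1]
opening: 0.497
grasp_force: 0.0
```

Call:
servo_tool(
  deltas=[
    {"x": 0,"y": 0,"z": -0.8,"rx": 0,"ry": 0,"rz": 0,"gripper": 0},
    {"x": 0,"y": 0,"z": -1.6,"rx": 0,"ry": 0,"rz": 0,"gripper": 0},
    {"x": 0,"y": 0,"z": -1.6,"rx": 0,"ry": 0,"rz": 0,"gripper": 0},
  ],
)

```text
clock: 20.1
eef_pos: [455.6, 75.7, -14.0]
tcp_rot: [3.141, -0.001, 0.427]
contact_force: [-0.9, 0.6, -0.0]
opening: 0.496
grasp_force: 0.0
```

Call:
servo_tool(
  deltas=[
    {"x": 0,"y": 0,"z": -0.7,"rx": 0,"ry": 0,"rz": 0,"gripper": 0},
    {"x": 0,"y": 0,"z": -1.4,"rx": 0,"ry": 0,"rz": 0,"gripper": 0},
    {"x": 0,"y": 0,"z": -1.4,"rx": 0,"ry": 0,"rz": 0,"gripper": 0},
  ],
)

```text
clock: 20.4
eef_pos: [455.6, 75.7, -15.4]
tcp_rot: [3.141, -0.001, 0.427]
contact_force: [-2.6, -0.6, 12.0]
opening: 0.5
grasp_force: 5.6
```

Call:
servo_tool(
  deltas=[
    {"x": 5,"y": 0,"z": 0.1,"rx": 0,"ry": 0,"rz": -0.02,"gripper": 0},
    {"x": 16,"y": 0.2,"z": 0.1,"rx": 0,"ry": 0,"rz": -0.06,"gripper": 0},
    {"x": 32,"y": 0.5,"z": 0.1,"rx": 0,"ry": 0,"rz": -0.12,"gripper": 0},
    {"x": 52,"y": 0.8,"z": 0.1,"rx": 0,"ry": 0,"rz": -0.18,"gripper": 0},
    {"x": 72,"y": 1.2,"z": 0.1,"rx": 0,"ry": 0,"rz": -0.24,"gripper": 0},
    {"x": 92,"y": 1.5,"z": 0.1,"rx": 0,"ry": 0,"rz": -0.3,"gripper": 0},
    {"x": 112,"y": 1.8,"z": 0.1,"rx": 0,"ry": 0,"rz": -0.35,"gripper": 0},
    {"x": 128,"y": 2,"z": 0.1,"rx": 0,"ry": 0,"rz": -0.39,"gripper": 0},
    {"x": 138,"y": 2,"z": 0.1,"rx": 0,"ry": 0,"rz": -0.413,"gripper": 0},
    {"x": 140,"y": 2,"z": 0.1,"rx": 0,"ry": 0,"rz": -0.413,"gripper": 0},
  ],
)

```text
clock: 21.4
eef_pos: [597.0, 77.7, -15.1]
tcp_rot: [-3.141, -0.002, 0.013]
contact_force: [-2.1, 0.2, 9.1]
opening: 0.5
grasp_force: 4.3
```

```bash
python3 chk.py pics/k10.png
```

```text
21.4 [597.   77.7 -15.1] [-2.1  0.2  9.1]
medium (187, 237, 197, 65) [598.1  77.5] [29.7 81.4] yaw 0.014 -1.557
medium (355, 0, 50, 114) [681.8  45.2] [37.8 15. ] yaw 0.01 -1.56
medium (166, 0, 47, 114) [680.9 112.8] [37.8 14. ] yaw 0.016 -1.555
large (510, 243, 50, 123) [579.2 -33.8] [61.6 20.7] yaw 0.14 -1.431
```

Call:
servo_tool(
  deltas=[
    {"x": 5,"y": 0,"z": 0,"rx": 0,"ry": 0,"rz": 0,"gripper": 0},
    {"x": 12,"y": 0,"z": 0,"rx": 0,"ry": 0,"rz": 0,"gripper": 0},
    {"x": 15,"y": 0,"z": 0,"rx": 0,"ry": 0,"rz": 0,"gripper": 0},
    {"x": 15,"y": 0,"z": 0,"rx": 0,"ry": 0,"rz": 0,"gripper": 0},
    {"x": 15,"y": 0,"z": 20,"rx": 0,"ry": 0,"rz": 0,"gripper": 0},
    {"x": 15,"y": 0,"z": 50,"rx": 0,"ry": 0,"rz": 0,"gripper": 0},
  ],
)

```text
clock: 22.05
eef_pos: [608.5, 77.4, 33.0]
tcp_rot: [3.141, 0.004, 0.014]
contact_force: [1.5, 0.0, 0.7]
opening: 0.506
grasp_force: 0.0
```

Call:
servo_tool(
  deltas=[
    {"x": -30,"y": -30,"z": 30,"rx": 0,"ry": 0,"rz": 0.03,"gripper": 0.4},
    {"x": -60,"y": -65,"z": 50,"rx": 0,"ry": 0,"rz": 0.1,"gripper": 0.4},
    {"x": -90,"y": -100,"z": 50,"rx": 0,"ry": 0,"rz": 0.135,"gripper": 0.4},
    {"x": -110,"y": -140,"z": 50,"rx": 0,"ry": 0,"rz": 0.135,"gripper": 0.4},
    {"x": -110,"y": -160,"z": 50,"rx": 0,"ry": 0,"rz": 0.135,"gripper": 0.4},
    {"x": -110,"y": -160,"z": 50,"rx": 0,"ry": 0,"rz": 0.135,"gripper": 0.4},
    {"x": -110,"y": -160,"z": 50,"rx": 0,"ry": 0,"rz": 0.135,"gripper": 0.4},
  ],
)

```text
clock: 22.75
eef_pos: [500.3, -82.5, 84.2]
tcp_rot: [-3.141, -0.0, 0.147]
contact_force: [0.2, -0.1, -0.1]
opening: 0.701
grasp_force: 0.0
```

```bash
python3 chk.py pics/k11.png; python3 -c "
from h import *
im=r.grab_frame('top'); cv2.imwrite('pics/t2.png',im)
p=r.camera_params('top'); hsv=cv2.cvtColor(im,cv2.COLOR_BGR2HSV)
m=((hsv[...,0]>160)&(hsv[...,1]>80)&(hsv[...,2]>80)).astype(np.uint8)
for c in cv2.findContours(m,0,1)[0]:
    if cv2.contourArea(c)>100:
        b=cv2.minAreaRect(unproj(p,c.reshape(-1,2),18)[:,:2].astype(np.float32));print(np.round(b[0],1),np.round(b[1],1),b[2])
"
```

```text
22.75 [500.3 -82.5  84.2] [ 0.2 -0.1 -0.1]
medium (0, 0, 112, 112) [576.5  68.1] [63.9 64.3] yaw 0.028 -1.543
large (214, 25, 183, 168) [562.  -86.2] [104.1 110.4] yaw 0.148 -1.423
[583.2  77.6] [82.  79.8] 89.23455810546875
[701.8  79.2] [82.5 80.7] 89.2421646118164
[885.2 347.3] [140.5 177.6] 0.27140283584594727
```

The medium sits at about (585,77.6), aligned and inside its bare part. Next the large: its bar centre is at (603,−80), yaw 0.148.

Call:
servo_tool(
  deltas=[
    {"x": 45,"y": 1,"z": 0,"rx": 0,"ry": 0,"rz": 0,"gripper": 0.4},
    {"x": 90,"y": 2,"z": 0,"rx": 0,"ry": 0,"rz": 0,"gripper": 0.4},
    {"x": 103,"y": 2,"z": -30,"rx": 0,"ry": 0,"rz": 0,"gripper": 0.4},
    {"x": 103,"y": 2,"z": -70,"rx": 0,"ry": 0,"rz": 0,"gripper": 0.4},
    {"x": 103,"y": 2,"z": -92,"rx": 0,"ry": 0,"rz": 0,"gripper": 0.4},
    {"x": 103,"y": 2,"z": -99,"rx": 0,"ry": 0,"rz": 0,"gripper": 0.4},
    {"x": 103,"y": 2,"z": -101,"rx": 0,"ry": 0,"rz": 0,"gripper": 0.4},
    {"x": 103,"y": 2,"z": -101,"rx": 0,"ry": 0,"rz": 0,"gripper": 0.4},
  ],
)

```text
clock: 23.65
eef_pos: [603.9, -80.0, -16.2]
tcp_rot: [3.141, -0.001, 0.149]
contact_force: [-1.4, -0.6, 1.2]
opening: 0.695
grasp_force: 0.0
```

Call:
servo_tool(
  deltas=[
    {"x": 0,"y": 0,"z": -0.8,"rx": 0,"ry": 0,"rz": 0,"gripper": 0.4},
    {"x": 0,"y": 0,"z": -1.6,"rx": 0,"ry": 0,"rz": 0,"gripper": 0.4},
    {"x": 0,"y": 0,"z": -1.6,"rx": 0,"ry": 0,"rz": 0,"gripper": 0.4},
  ],
)

```text
clock: 23.95
eef_pos: [603.7, -80.5, -17.7]
tcp_rot: [3.141, -0.001, 0.149]
contact_force: [0.4, 0.7, -0.4]
opening: 0.706
grasp_force: 0.0
```

Call:
servo_tool(
  deltas=[
    {"x": 0,"y": 0,"z": -0.7,"rx": 0,"ry": 0,"rz": 0,"gripper": 0.4},
    {"x": 0,"y": 0,"z": -1.4,"rx": 0,"ry": 0,"rz": 0,"gripper": 0.4},
    {"x": 0,"y": 0,"z": -1.4,"rx": 0,"ry": 0,"rz": 0,"gripper": 0.4},
  ],
)

```text
clock: 24.25
eef_pos: [603.1, -80.5, -19.9]
tcp_rot: [-3.142, 0.0, 0.149]
contact_force: [0.0, -0.4, 0.3]
opening: 0.7
grasp_force: 0.0
```

Call:
servo_tool(
  deltas=[
    {"x": 0,"y": 0,"z": -0.6,"rx": 0,"ry": 0,"rz": 0,"gripper": 0.4},
    {"x": 0,"y": 0,"z": -1.2,"rx": 0,"ry": 0,"rz": 0,"gripper": 0.4},
    {"x": 0,"y": 0,"z": -1.2,"rx": 0,"ry": 0,"rz": 0,"gripper": 0.4},
  ],
)

```text
clock: 24.55
eef_pos: [603.2, -80.4, -21.0]
tcp_rot: [3.142, -0.0, 0.149]
contact_force: [-1.5, 0.0, 3.6]
opening: 0.703
grasp_force: 1.8
```

Call:
servo_tool(
  deltas=[
    {"x": 0,"y": 0,"z": -0.4,"rx": 0,"ry": 0,"rz": 0,"gripper": 0.4},
    {"x": 0,"y": 0,"z": -0.5,"rx": 0,"ry": 0,"rz": 0,"gripper": 0.4},
    {"x": 0,"y": -4,"z": -0.5,"rx": 0,"ry": 0,"rz": -0.01,"gripper": 0.4},
    {"x": -1,"y": -12,"z": -0.5,"rx": 0,"ry": 0,"rz": -0.02,"gripper": 0.4},
    {"x": -1,"y": -24,"z": -0.5,"rx": 0,"ry": 0,"rz": -0.04,"gripper": 0.4},
    {"x": -1,"y": -38,"z": -0.5,"rx": 0,"ry": 0,"rz": -0.06,"gripper": 0.4},
    {"x": -2,"y": -50,"z": -0.5,"rx": 0,"ry": 0,"rz": -0.08,"gripper": 0.4},
    {"x": -2,"y": -58,"z": -0.5,"rx": 0,"ry": 0,"rz": -0.1,"gripper": 0.4},
    {"x": -2,"y": -60,"z": -0.5,"rx": 0,"ry": 0,"rz": -0.1,"gripper": 0.4},
    {"x": -2,"y": -60,"z": -0.5,"rx": 0,"ry": 0,"rz": -0.1,"gripper": 0.4},
  ],
)

```text
clock: 25.55
eef_pos: [601.9, -141.1, -21.1]
tcp_rot: [3.141, -0.001, 0.048]
contact_force: [-1.1, -0.4, 4.9]
opening: 0.701
grasp_force: 2.6
```

```bash
python3 chk.py pics/k12.png
```

```text
25.55 [ 601.9 -141.1  -21.1] [-1.1 -0.4  4.9]
large (150, 246, 269, 54) [ 603.1 -140.9] [ 24.2 109.8] yaw 0.049 -1.522
large (420, 0, 83, 177) [ 678.  -199.6] [13.4 61.5] yaw 1.473 -0.098
```

Call:
servo_tool(
  deltas=[
    {"x": 0,"y": -5,"z": -0.2,"rx": 0,"ry": 0,"rz": -0.01,"gripper": 0.4},
    {"x": 0,"y": -15,"z": -0.2,"rx": 0,"ry": 0,"rz": -0.03,"gripper": 0.4},
    {"x": -1,"y": -29,"z": -0.2,"rx": 0,"ry": 0,"rz": -0.05,"gripper": 0.4},
    {"x": -1,"y": -45,"z": -0.2,"rx": 0,"ry": 0,"rz": -0.075,"gripper": 0.4},
    {"x": -1,"y": -61,"z": -0.2,"rx": 0,"ry": 0,"rz": -0.1,"gripper": 0.4},
    {"x": -2,"y": -77,"z": -0.2,"rx": 0,"ry": 0,"rz": -0.12,"gripper": 0.4},
    {"x": -2,"y": -91,"z": -0.2,"rx": 0,"ry": 0,"rz": -0.135,"gripper": 0.4},
    {"x": -2,"y": -100,"z": -0.2,"rx": 0,"ry": 0,"rz": -0.145,"gripper": 0.4},
    {"x": -2,"y": -103,"z": -0.2,"rx": 0,"ry": 0,"rz": -0.146,"gripper": 0.4},
    {"x": -2,"y": -103,"z": -0.2,"rx": 0,"ry": 0,"rz": -0.146,"gripper": 0.4},
  ],
)

```text
clock: 26.6
eef_pos: [600.0, -244.5, -21.1]
tcp_rot: [3.141, -0.002, -0.098]
contact_force: [0.1, -1.4, 5.1]
opening: 0.703
grasp_force: 3.0
```

```bash
python3 chk.py pics/k13.png
```

```text
26.6 [ 600.  -244.5  -21.1] [ 0.1 -1.4  5.1]
large (150, 246, 269, 55) [ 600.9 -244.3] [109.8  24.7] yaw 1.473 -0.097
large (395, 0, 52, 176) [ 667.5 -299.3] [12.8 60.1] yaw 1.47 -0.1
large (119, 0, 52, 176) [ 677.  -202.1] [12.8 60. ] yaw 1.471 -0.099
```

The large is aligned with its row. I'll lift off and do a final check.

Call:
servo_tool(
  deltas=[
    {"x": 0,"y": 0,"z": 15,"rx": 0,"ry": 0,"rz": 0,"gripper": 0.4},
    {"x": 0,"y": 0,"z": 50,"rx": 0,"ry": 0,"rz": 0,"gripper": 0.4},
    {"x": 0,"y": 0,"z": 100,"rx": 0,"ry": 0,"rz": 0,"gripper": 0.4},
    {"x": -40,"y": 30,"z": 150,"rx": 0,"ry": 0,"rz": 0,"gripper": 0.4},
    {"x": -80,"y": 70,"z": 190,"rx": 0,"ry": 0,"rz": 0,"gripper": 0.4},
    {"x": -120,"y": 110,"z": 220,"rx": 0,"ry": 0,"rz": 0,"gripper": 0.4},
    {"x": -160,"y": 150,"z": 240,"rx": 0,"ry": 0,"rz": 0,"gripper": 0.4},
    {"x": -200,"y": 190,"z": 250,"rx": 0,"ry": 0,"rz": 0,"gripper": 0.4},
    {"x": -230,"y": 220,"z": 250,"rx": 0,"ry": 0,"rz": 0,"gripper": 0.4},
    {"x": -230,"y": 220,"z": 250,"rx": 0,"ry": 0,"rz": 0,"gripper": 0.4},
  ],
)

```text
clock: 27.65
eef_pos: [374.6, -29.4, 227.2]
tcp_rot: [-3.141, -0.001, -0.098]
contact_force: [0.8, 0.4, 1.3]
opening: 0.7
grasp_force: 0.0
```

```bash
python3 - <<'E'
from h import *
p=r.camera_params("top"); im=r.grab_frame("top"); print(r.sense()["clock"],r.sense()["eef_pos"])
cv2.imwrite("pics/fin.png",rect(im,p,6,330,820,-395,395,1))
E
```

```text
27.7 [369.49627758 -26.04684816 227.64080064]
```

View pics/fin.png

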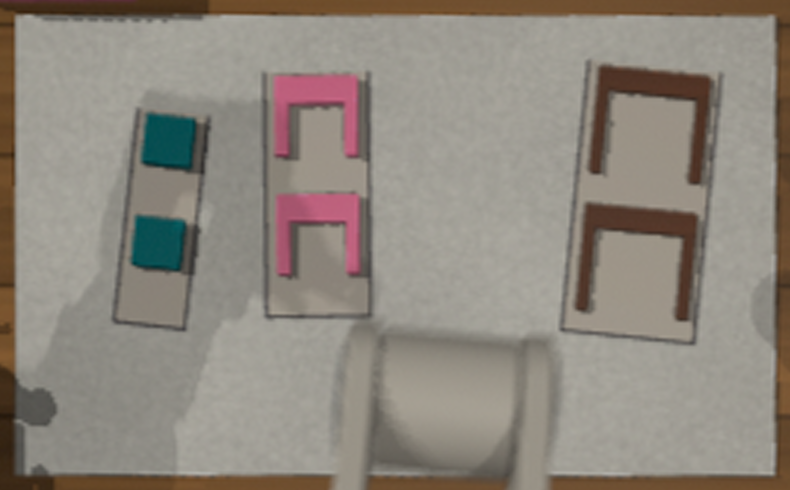

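The three loose plates, small at px (158,242), medium at (318,235) and large at (637,262), all lie squarely within the bare front parts of their rows. The arm is clear, so I'm handing in.

```bash
python3 -c "
from rig import r
print(r.sign_off())"
```

```text
the job is handed in; nothing more can be done
None
```

I drew out the small plate, then the medium, and slid all three into the bare front parts of their matching rows; the last image shows each square in its strip. The medium pivoted to about 0.43 rad in the lane and I straightened it before placing it. I handed the job in at about 28 s, with forces read between moves at 12 N or less and the arm clear of everything.

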